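# Put the cigar roller's tools back on their silhouettes

### The arm

A 6-joint arm with a two-finger parallel gripper is mounted at the origin on the work surface. World frame = base frame: x ahead of the robot, y to its left, z up, the work surface at z = 0. Lengths are in m, angles in rad, forces in N, time in s.
With the tool pointing down it reaches from about 0.225 to 0.875 m from the base axis. Payload 3.4 kg.
Tool frame: the origin (TCP) lies between the finger pads; the fingertips stand 22 mm ahead of it and the grasp point (between the pads) lies 3 mm ahead of it (manip.finger_overhang is the distance from the TCP to the fingertips, in m); z points along the fingers, y is the line along which they close (so a half turn about z gives the same grasp; the last joint's range is limited). The gripper opens to 85 mm and grips with 20 to 120 N. Pads are 22 mm wide; open, the fingers measure 114 mm over their backs; the gripper's body (76 mm by 85 mm) begins 54 mm behind the grasp point. The pads swing forward as they close: fully open they stand 13 mm farther back than shut.
Start: joints at [-1.336, 0.276, 1.505, -0, 1.361, -0.121], TCP at [0.2, -0.539, 0.253] pointing down, gripper open.
Joint ranges: [-2.89, 2.89], [-0.75, 2.08], [0.22, 2.7], [-1.18, 4.32], [0.11, 2.71], [-2.7, 2.7]. Speed limits (rad/s): [2.57, 2.57, 3.14, 3.14, 3.14, 3.14].

### API

Orientations are given as a unit quaternion [w, x, y, z].
In Python, from rig import get_state, eyes, order, manip gives the robot as it stands.
- The arm moves only by the tool drive_tool, never from a script. Its argument "rows" is a list of rows, each a list of 4 numbers: the shift along the tool's x, y, z in units of 25 mm (1.0 is 25 mm), then the turn about the tool's z in units of 6 degrees (1.0 is 6 degrees). A call has exactly 8 rows; each row is the pose to reach, as a shift and turn from the pose commanded when the call began, along the tool's axes at that moment; what a row does not reach only later rows make up. A row lasts 1/12 s, in which the tool goes at most 41.7 mm and 7.16 degrees, less where a joint would pass 70% of its speed; a pose out of reach is approached as far as the arm can. A call with a gripper value outside its range is refused whole. "grip" is the finger opening in mm, from 0 to 85.4, set as the call begins (left out, the last holds). The fingers move at their own pace and stop on an object; "newtons" is the grip in N (left out, the last holds). Time passes only in rows, so rows that repeat a pose let the fingers close, or fill a call up. It gives the time, the measured TCP pose, the force, the opening and the grip force at its end, in the units of the state.
- get_state(): the state, without advancing time (a new reading comes with each control period).
- eyes.get_image(name): name is "scene" or "side" or "wrist"; returns (picture, depth): 384x512x3 uint8, red, green, blue; 384x512 float32, m along the optical axis (not along the pixel's ray), 0 where there is no reading.
- eyes.camera_info(name): a dict with "fx", "fy", "cx", "cy" (pixels), "R" (3x3) and "t" (3): a world point X has camera coordinates R X + t. Camera axes: x right, y down, z forward; pixel columns grow to the right and rows downward; lengths in m; the calibration is good to about 2 mm. A picture is of the moment at which its call begins: read the wrist's pose just before it. camera_info takes no time and is no camera call; for the wrist camera it gives the pose at the moment of the call.
- order.sign_off(): hands the job in; it is judged then, once.
The state is a dict: "clock": time; "qpos": joint angles; "qd": joint speeds; "effort": joint torques, N m; "position": TCP position; "ee_rot": TCP orientation; "contact_force": force on the tool from outside, world axes, zero at the start; "moment": the same for the moment, N m; "width": finger opening in m; "gripper_force": force on a finger pad.
Only numpy, scipy, OpenCV 4.12 (cv2) and the standard library are available. Lean on these libraries where they do the work, as an engineer would, in place of code of your own. Each camera call takes 0.05 s, during which the arm holds its last target. There are 200 camera calls.

### The job

The shift is over: put each of the roller's four tools back on the cork board that carries its own silhouette, centred on it and lying along it, with the two punches standing upright on the round marks of their own size. Leave the little amber paste dish standing where it is.

Things in the scene. Friction and masses are not known exactly. Their poses are not given: they have to be found in the camera images.
- cutter: Double-ended cigar cutter lying flat: a steel block in the middle, 36 x 40 mm and 14 mm high, with a black finger loop (about 9 mm thick) at either end; 115 mm long over all. Loose, 60 to 130 g. Origin under its centre, on the surface it lies on; x runs along its length through both loops, y across the 40 mm width of the block, z up. The same either way round. Grip the block across y.
- mould: Single-cigar mould: a pale wooden bar 110 mm long (x), 34 mm wide (y), 30 mm high, with an open groove 18 mm wide and 12 mm deep along the top. Loose, 80 to 170 g. Origin under its centre; z up. The same either way round. Grip it across y.
- big_punch: Large cap punch, standing: round brass foot 44 mm in diameter and 28 mm high, with a dark wooden round grip 28 mm in diameter above it; 66 mm high in all. Loose, 110 to 230 g. Origin under the centre of the foot; z up along its axis.
- small_punch: Small cap punch, standing: round brass foot 26 mm in diameter and 22 mm high, with a dark wooden round grip 18 mm in diameter above it; 50 mm high in all. Loose, 40 to 85 g. Origin under the centre of the foot; z up along its axis.
- rest_cutter: Fixed flat cork board, 126 x 76 mm and 6 mm thick, with a dark silhouette in its middle: a 44 mm wide block between two loops, 119 mm long, for the cutter. Origin under the board's centre, at table height (the board's top is 6 mm above it, the silhouette's centre directly over it); x runs along the board's long side and the silhouette's length. All four boards are alike but for the silhouette.
- rest_mould: Fixed flat cork board, 126 x 76 mm and 6 mm thick, with a dark silhouette in its middle: a plain bar 114 x 38 mm, for the mould. Origin under the board's centre, at table height (the board's top is 6 mm above it, the silhouette's centre directly over it); x runs along the board's long side and the silhouette's length. All four boards are alike but for the silhouette.
- rest_big_punch: Fixed flat cork board, 126 x 76 mm and 6 mm thick, with a dark silhouette in its middle: a disc 48 mm in diameter, for the large punch. Origin under the board's centre, at table height (the board's top is 6 mm above it, the silhouette's centre directly over it); x runs along the board's long side. All four boards are alike but for the silhouette.
- rest_small_punch: Fixed flat cork board, 126 x 76 mm and 6 mm thick, with a dark silhouette in its middle: a disc 30 mm in diameter, for the small punch. Origin under the board's centre, at table height (the board's top is 6 mm above it, the silhouette's centre directly over it); x runs along the board's long side. All four boards are alike but for the silhouette.
- paste_dish: Little open dish of amber glass, 60 mm across, 28 mm high, standing among the tools and boards; to be left alone. Origin under its centre. (A 15 mm high matchbox lies among them too; nothing in the area of the tools and boards is taller than the large punch. A white cup 95 mm high stands far out at the robot's left, clear of them. Tools and boards stand at least 160 mm apart, centre to centre.)
Not all that is in view belongs to the job. Of the things that look like the mould, take the one that is farthest to the robot's right at the start.

How it is judged:
By the outcome, as a careful person would: the job done as asked, in the order asked, and still so for the second after the job is handed in, with the robot touching nothing.
It also fails if it takes over 128 s, if anything falls off the work surface, if the arm or the gripper's body presses on something with over 40 N, if the wrist force passes 120 N, or if a joint passes its speed limit or range.

## Working session

There is one attempt and no reset: what is moved stays moved. The work goes in short steps, Python scripts to look and compute and a tool call to move; the robot and the scene stay as the last step left them, time stands still between calls to the robot, and variables do not carry over. Pictures are saved under pics/ and viewed, at most 14 in all, crops included, and the job is handed in when it is done.

Besides the shell and the picture viewer there is one more tool, called after "Emit:" as name([rows], argument=value, ...), one row to a line, values as JSON. drive_tool: Moves the arm, as the interface text tells. Its arguments: {"type":"object","properties":{"rows":{"type":"array","items":{"type":"array","items":{"type":"number"}}},"grip":{"type":"number"},"newtons":{"type":"number"}},"required":["rows"]}

```bash
mkdir -p pics; ls
cat > h.py <<'E'
import numpy as np, cv2
from rig import get_state, eyes, order, manip
E
python3 - <<'E'
from h import *
for n in ("scene","side"):
    im,d=eyes.get_image(n); cv2.imwrite(f"pics/{n}0.png",im[:,:,::-1]); np.savez(f"{n}0.npz",im=im,d=d,**eyes.camera_info(n))
print(get_state()["clock"],{k:v for k,v in eyes.camera_info("scene").items()})
E
```

```text
pics
0.1 {'fx': 417.8882438348862, 'fy': 417.8882438348862, 'cx': 255.03560070037003, 'cy': 190.74460045723222, 'R': array([[ 0.77631249,  0.63001275,  0.02056323],
       [ 0.44329675, -0.52246438, -0.72836732],
       [-0.44813715,  0.57455626, -0.68487823]]), 't': array([-0.41370986, -0.20478309,  1.43943238])}
```

Run:
```python
import cv2
for n in ("scene","side"):
    cv2.imwrite(f"pics/{n}1.png",cv2.resize(cv2.imread(f"pics/{n}0.png"),(800,600),interpolation=cv2.INTER_CUBIC))
```

```text
(no output)
```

View pics/scene1.png

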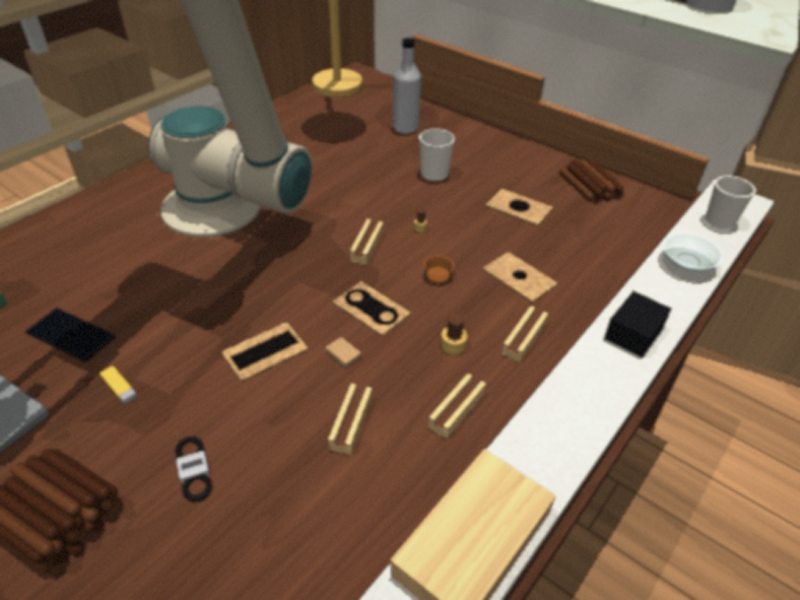

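View pics/side1.png

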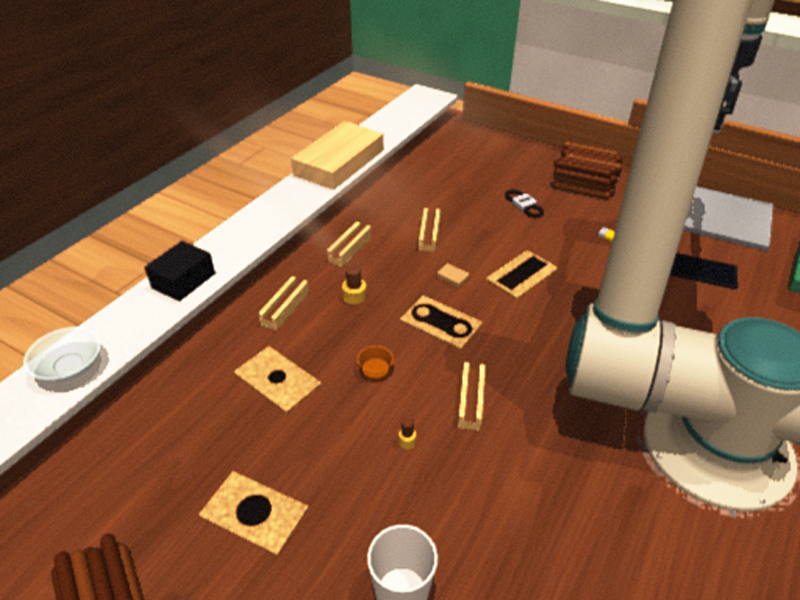

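Scene view (800x600): mould-like bars are at (367,241), (350,417), (457,404) and (525,332). The cutter is at (193,467), the big punch at (454,338) and the small punch at (421,222). Boards: cutter (371,307), mould (264,350), big disc (520,206), small disc (520,276). The dish is at (438,270). The side view agrees. Next I measure positions and orthorectify the scene onto the table plane.

```bash
cat >> h.py <<'E'
def world(u,v,z,c):   # pixel + known height -> world xy
    R,t=np.array(c["R"]),np.array(c["t"])
    o=-R.T@t; r=R.T@np.array([(u-c["cx"])/c["fx"],(v-c["cy"])/c["fy"],1.])
    return (o+r*(z-o[2])/r[2])[:2]
def ortho(im,c,z,x0,x1,y0,y1,s=1000):  # top-down picture of plane z: col=(y1-y)*s, row=(x1-x)*s
    R,t=np.array(c["R"]),np.array(c["t"])
    W,H=int((y1-y0)*s),int((x1-x0)*s)
    gx,gy=np.meshgrid(np.arange(W),np.arange(H))
    P=np.stack([x1-gy/s,y1-gx/s,np.full(gx.shape,z)],-1)@R.T+t
    return cv2.remap(im,(P[...,0]/P[...,2]*c["fx"]+c["cx"]).astype('f4'),(P[...,1]/P[...,2]*c["fy"]+c["cy"]).astype('f4'),cv2.INTER_CUBIC)
E
python3 - <<'E'
from h import *
c=np.load("scene0.npz"); k=.64
for n,u,v,z in [("m1",367,237,.03),("m2",350,413,.03),("m3",457,400,.03),("m4",525,328,.03),("cutter",193,465,.014),("big",455,326,.066),("small",421,213,.05),
 ("Rcut",371,307,.006),("Rmould",264,350,.006),("Rbig",520,206,.006),("Rsmall",520,275,.006),("dish",438,264,.028),("match",343,350,.015)]:
    print(n,world(u*k,v*k,z,c).round(3))
o=ortho(c["im"],c,.006,.2,.9,-.5,.4,850)
cv2.imwrite("pics/ortho.png",o[:,:,::-1]); print(o.shape)
E
```

```text
m1 [0.362 0.109]
m2 [ 0.629 -0.237]
m3 [ 0.741 -0.111]
m4 [0.74  0.094]
cutter [ 0.509 -0.444]
big [ 0.662 -0.012]
small [0.411 0.223]
Rcut [ 0.484 -0.021]
Rmould [ 0.414 -0.22 ]
Rbig [0.526 0.437]
Rsmall [0.648 0.236]
dish [0.52  0.137]
match [ 0.523 -0.139]
(595, 765, 3)
```

View pics/ortho.png

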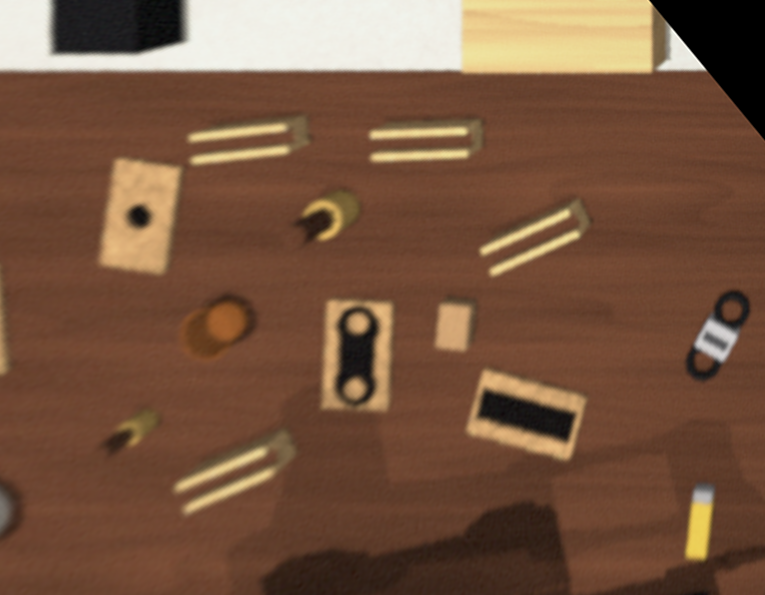

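Candidates for the mould (scene px): (367,241) y=+0.109, (525,332) y=+0.094, (457,404) y=-0.111 and (350,417) y=-0.237. I choose (350,417), the one with the smallest y. In the ortho picture it lies at (535,237), the rightmost of the four. The cutter is the only one of its kind, at scene (193,467). A close crop will check both.

```bash
cat >> h.py <<'E'
from scipy.spatial.transform import Rotation as Ro
def rot(s): w,x,y,z=s["ee_rot"]; return Ro.from_quat([x,y,z,w]).as_matrix()
def go(x,y,z,ang=None,s=None):
    """units to TCP (x,y,z) with the tool's y axis at world angle ang (deg, mod 180)"""
    s=s or get_state(); T=rot(s); p=np.array(s["position"])
    sh=T.T@(np.array([x,y,z])-p)/.025
    turn=0.
    if ang is not None:
        cur=np.degrees(np.arctan2(T[1,1],T[0,1])); d=(ang-cur+90)%180-90
        turn=d*np.sign(T[2,2])/6   # tool z down: positive turn lowers world yaw
    print("shift",sh.round(2),"turn",round(turn,2),"(%+.2f alt)"%(turn-30*np.sign(turn)),"q6",round(s["qpos"][5],2))
E
python3 - <<'E'
from h import *
s=get_state(); print(s["clock"],s["position"],rot(s).round(3),s["width"],manip.finger_overhang)
ci=eyes.camera_info("wrist"); R=np.array(ci["R"]); t=np.array(ci["t"]); print("cam",ci["fx"],ci["cx"],ci["cy"],(-R.T@t).round(3),R.round(2))
go(.509,-.444,.16,61)
im=cv2.imread("pics/scene0.png"); cv2.imwrite("pics/crop.png",cv2.resize(im[225:335,80:270],(760,440),interpolation=cv2.INTER_CUBIC))
E
```

```text
0.1 [ 0.20017592 -0.53856816  0.25252836] [[ 0.937  0.348 -0.   ]
 [ 0.348 -0.937  0.002]
 [ 0.    -0.002 -1.   ]] 0.08528149832831435 0.022
cam 325.4143240803074 257.523352503553 189.57812757565927 [ 0.28  -0.51   0.373] [[ 0.35 -0.94 -0.  ]
 [-0.89 -0.33  0.33]
 [-0.31 -0.11 -0.94]]
shift [12.9   0.76  3.7 ] turn 8.23 (-21.77 alt) q6 -0.12
```

View pics/crop.png

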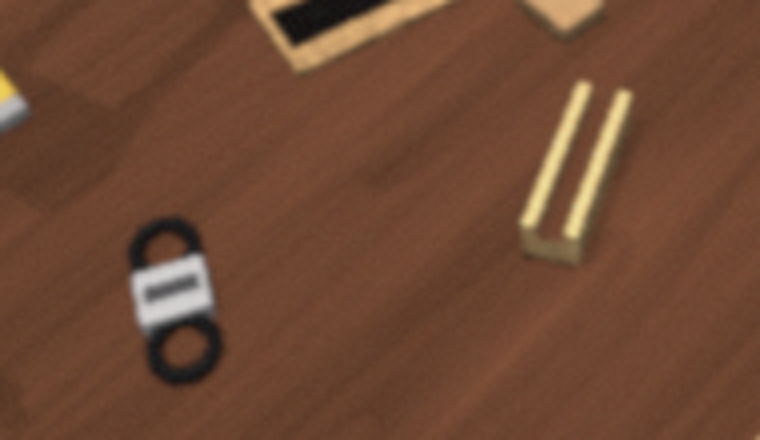

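The crop shows the grooved bar at (575,170) and the cutter, with its steel block between two black loops, at (172,295). The choice is confirmed. I'll hover over the cutter.

Emit:
drive_tool([
  [1.5, 0.1, 0.3, 1],
  [3, 0.2, 0.6, 2],
  [4.6, 0.3, 0.9, 3.1],
  [6.2, 0.4, 1.2, 4.2],
  [7.8, 0.5, 1.5, 5.3],
  [9.4, 0.6, 1.8, 6.4],
  [11, 0.7, 2, 7.4],
  [12.2, 0.75, 2, 8.2],
])

```text
clock: 0.77
position: [0.4952, -0.4482, 0.2012]
ee_rot: [-0.001, 0.968, -0.251, -0.001]
contact_force: [-0.5, -0.7, -0.4]
width: 0.0858
gripper_force: 0.0
```

```bash
cat >> h.py <<'E'
def wlook(name,z,half=.13,s=2000,cx=None,cy=None):
    """wrist picture, and its ortho view about (cx,cy) at height z"""
    st=get_state(); c=eyes.camera_info("wrist"); im,d=eyes.get_image("wrist")
    cv2.imwrite(f"pics/{name}.png",im[:,:,::-1]); np.savez(f"{name}.npz",im=im,d=d,**c)
    print("t",get_state()["clock"].__round__(2),"tcp",np.round(st["position"],4))
    return im,d,c,st
def pts(mask,d,c):  # world points of masked pixels by depth
    v,u=np.nonzero(mask&(d>0)); zz=d[v,u]; R,t=np.array(c["R"]),np.array(c["t"])
    return (np.stack([(u-c["cx"])/c["fx"]*zz,(v-c["cy"])/c["fy"]*zz,zz],-1)-t)@R
E
python3 - <<'E'
from h import *
im,d,c,s=wlook("w1",.01)
h,w=im.shape[:2]
P=pts(np.ones((h,w),bool),d,c)
# all points near cutter, 5..20mm high
m=(abs(P[:,0]-.509)<.08)&(abs(P[:,1]+.444)<.08)&(P[:,2]>.004)&(P[:,2]<.03)
Q=P[m]; print(len(Q), Q[:,2].min(),Q[:,2].max(), Q.mean(0)); r=cv2.minAreaRect(Q[:,:2].astype('f4')*1000); print(r)
o=ortho(im,c,.01,.38,.64,-.58,-.31,2000); cv2.imwrite("pics/w1o.png",o[:,:,::-1]); print(o.shape)
E
```

```text
t 0.82 tcp [ 0.4952 -0.4482  0.2012]
3108 0.004005425154480162 0.015803460379731737 [ 0.50613948 -0.44520295  0.010637  ]
((503.0538635253906, -442.96551513671875), (41.18861389160156, 114.5306396484375), 61.78633499145508)
(520, 539, 3)
```

View pics/w1o.png

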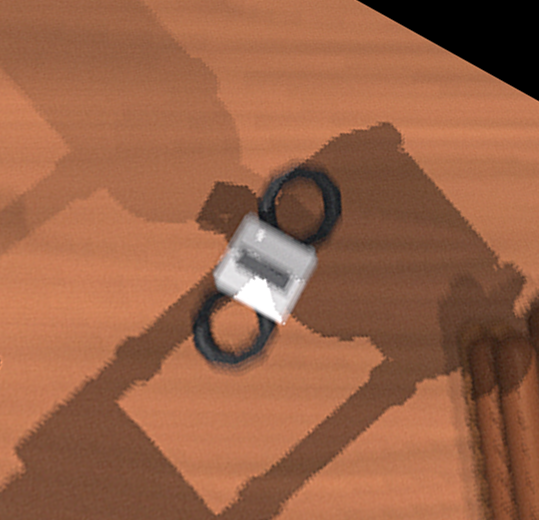

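The cutter is seen whole, with loop centres at ortho (300,205) and (233,328) and the block at (266,267). I'll refine the pose from the depth points.

```bash
cat >> h.py <<'E'
def fit(P,x,y,r,z0,z1,it=8):
    """robust footprint of points z0..z1 near (x,y): mid of extent along the main axes"""
    m=(np.hypot(P[:,0]-x,P[:,1]-y)<r)&(P[:,2]>z0)&(P[:,2]<z1); Q=P[m][:,:2]
    g=np.unique((Q*1000).round().astype(int),axis=0)/1000.   # even density
    w=np.linalg.svd(g-g.mean(0),full_matrices=False)[2]; e=g@w.T
    lo,hi=np.percentile(e,[.7,99.3],axis=0); c=((lo+hi)/2)@w
    print("centre",c.round(4),"mean",g.mean(0).round(4),"extent",((hi-lo)*1000).round(1),"long-axis deg",round(np.degrees(np.arctan2(w[0,1],w[0,0]))%180,1),"n",len(g))
    return c
E
python3 - <<'E'
from h import *
c=np.load("w1.npz"); P=pts(np.ones((384,512),bool),c["d"],c)
fit(P,.506,-.444,.065,.004,.03); fit(P,.506,-.444,.065,.006,.03); fit(P,.506,-.444,.035,.0115,.03)
t=(abs(P[:,0]-.6)<.03)&(abs(P[:,1]+.43)<.03); print("table",P[t][:,2].mean())
go(.506,-.4435,.0225,61.5)
E
```

```text
centre [ 0.5036 -0.4438] mean [ 0.5057 -0.445 ] extent [109.2  39.9] long-axis deg 151.0 n 2585
centre [ 0.5034 -0.4436] mean [ 0.5054 -0.4449] extent [108.6  39.6] long-axis deg 150.8 n 2510
centre [ 0.5028 -0.4435] mean [ 0.5034 -0.4437] extent [39.5 35.7] long-axis deg 62.9 n 1204
table -0.0005600696698339538
shift [ 0.11 -0.17  7.16] turn -0.08 (+29.92 alt) q6 1.24
```

Emit:
drive_tool([
  [0.04, -0.13, 1.2, -0.1],
  [0.04, -0.13, 2.6, -0.1],
  [0.04, -0.13, 4, -0.1],
  [0.04, -0.13, 5.2, -0.1],
  [0.04, -0.13, 6.2, -0.1],
  [0.04, -0.13, 6.8, -0.1],
  [0.04, -0.13, 7.1, -0.1],
  [0.04, -0.13, 7.16, -0.1],
], grip=70)

```text
clock: 1.48
position: [0.4941, -0.4471, 0.0222]
ee_rot: [-0.001, 0.97, -0.244, -0.002]
contact_force: [0.6, 0.1, -0.5]
width: 0.0705
gripper_force: 0.0
```

Emit:
drive_tool([
  [0, 0, 0, 0],
  [0, 0, 0, 0],
  [0, 0, 0, 0],
  [0, 0, 0, 0],
  [0, 0, 0, 0],
  [0, 0, 0, 0],
  [0, 0, 0, 0],
  [0, 0, 0, 0],
], grip=30, newtons=40)

```text
clock: 2.15
position: [0.496, -0.449, 0.0261]
ee_rot: [0.001, 0.97, -0.244, 0.001]
contact_force: [-0.2, -0.4, 5.5]
width: 0.0389
gripper_force: 41.0
```

Run:
```python
from h import *
s=get_state(); print(s["clock"],s["position"],rot(s).round(3),s["contact_force"],s["width"],s["gripper_force"],s["qd"])
go(.504,-.4435,.0225,61.5)
```

```text
2.15 [ 0.4959718  -0.44895142  0.02612152] [[ 0.881 -0.473  0.002]
 [-0.473 -0.881 -0.003]
 [ 0.003  0.001 -1.   ]] [-0.16314178 -0.44630293  5.49928299] 0.038889618637302545 41.00801646709442 [-1.19248015e-03  1.34343877e-03 -3.45101590e-06  1.87876693e-04
  1.37819045e-04 -3.81539444e-05]
shift [ 0.18 -0.34  0.15] turn 0.05 (-29.95 alt) q6 1.22
```

Lesson: the arm overshoots after fast moves, so I should end calls with hold rows and measure only at rest. Lift now and check.

Emit:
drive_tool([
  [0, 0, -0.4, 0],
  [0, 0, -1.2, 0],
  [0, 0, -2.2, 0],
  [0, 0, -3.2, 0],
  [0, 0, -4, 0],
  [0, 0, -4.4, 0],
  [0, 0, -4.5, 0],
  [0, 0, -4.5, 0],
])

```text
clock: 2.82
position: [0.4951, -0.448, 0.1373]
ee_rot: [0.0, 0.97, -0.244, 0.0]
contact_force: [-0.4, 0.7, -0.5]
width: 0.0386
gripper_force: 40.4
```

Run:
```python
from h import *
c=np.load("scene0.npz"); P=pts(np.ones((384,512),bool),c["d"],c)
# boards: pale cork by colour in scene ortho at 6 mm
o=ortho(c["im"],c,.006,.2,.9,-.5,.6,1000); hsv=cv2.cvtColor(o,cv2.COLOR_RGB2HSV)
for n,x,y in [("Rcut",.484,-.021),("Rmould",.414,-.22),("Rbig",.526,.437),("Rsmall",.648,.236)]:
    r,q=int((.9-x)*1000),int((.6-y)*1000); a=hsv[r-85:r+85,q-85:q+85]
    m=((a[...,2]>140)).astype('u1'); n_,lab,st,ce=cv2.connectedComponentsWithStats(m); k=1+np.argmax(st[1:,4])
    cs,_=cv2.findContours((lab==k).astype('u1'),cv2.RETR_EXTERNAL,cv2.CHAIN_APPROX_NONE)
    R=cv2.minAreaRect(cs[0]); px,py=R[0]
    L=R[2] if R[1][0]>R[1][1] else R[2]+90
    wang=np.degrees(np.arctan2(-np.cos(np.radians(L)),-np.sin(np.radians(L))))%180  # col->-y,row->-x
    print(n,round(x+.085-py/1000,4),round(y+.085-px/1000,4),np.round(R[1],1),"long axis deg",round(wang,1))
s=get_state(); print(s["clock"],s["position"],s["width"],s["gripper_force"],s["contact_force"])
im,d,c,s=wlook("w2",.1); cv2.imwrite("pics/w2v.png",im[:,:,::-1])
```

```text
Rcut 0.4825 -0.0193 [ 80.3 128.8] long axis deg 177.5
Rmould 0.4118 -0.2184 [129.3  81.8] long axis deg 74.9
Rbig 0.5214 0.4383 [130.5  83.4] long axis deg 4.9
Rsmall 0.6458 0.2365 [ 81.1 130.4] long axis deg 171.3
2.8167 [ 0.49514219 -0.44796528  0.13733932] 0.03864260922684723 40.37049651145935 [-0.35248509  0.71821553 -0.51237143]
t 2.87 tcp [ 0.4951 -0.448   0.1373]
```

View pics/w2v.png

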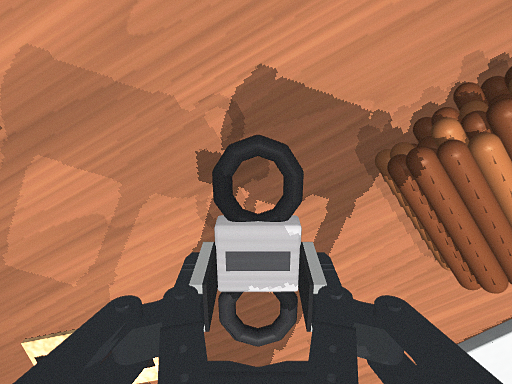

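The cutter is held level and square, with the block at wrist (258,256) between the pads. Next I compute its centre in the tool frame.

```bash
cat >> h.py <<'E'
def held(c,s,name=None): # points in tool frame
    P=pts(np.ones((384,512),bool),c["d"],c); return (P-np.array(s["position"]))@rot(s)
E
python3 - <<'E'
from h import *
c=np.load("w2.npz"); s=get_state(); T=held(c,s)
m=(abs(T[:,1])<.018)&(abs(T[:,0])<.075)&(T[:,2]<.03)&(T[:,2]>-.02); Q=T[m]
for a in np.arange(-.06,.075,.006):
    q=Q[(Q[:,0]>=a)&(Q[:,0]<a+.006)]
    if len(q): print(round(a,3),len(q),np.percentile(q[:,2],[5,50]).round(4),q[:,1].min().round(3),q[:,1].max().round(3))
b=Q[Q[:,2]<.0115]; print("block",b[:,0].min(),b[:,0].max())
print(s["position"])
E
```

```text
-0.054 42 [0.0153 0.0164] -0.006 0.008
-0.048 575 [0.0153 0.0165] -0.015 0.016
-0.042 456 [0.0154 0.0168] -0.018 0.018
-0.036 296 [0.0151 0.0165] -0.018 0.018
-0.03 243 [0.0152 0.0164] -0.018 0.018
-0.024 298 [0.0152 0.0162] -0.018 0.018
-0.018 197 [0.0116 0.0155] -0.018 0.018
-0.012 748 [0.0107 0.0116] -0.018 0.018
-0.006 784 [0.0106 0.0115] -0.018 0.018
-0.0 832 [0.01   0.0109] -0.018 0.018
0.006 955 [0.0101 0.0112] -0.018 0.018
0.012 908 [0.0107 0.0115] -0.018 0.018
0.018 1361 [0.0108 0.0123] -0.018 0.018
0.024 718 [0.0153 0.0169] -0.018 0.018
0.03 458 [0.0152 0.0165] -0.018 0.018
0.036 377 [0.0152 0.0165] -0.018 0.018
0.042 425 [0.0152 0.0164] -0.018 0.018
0.048 697 [0.0152 0.0166] -0.018 0.018
0.054 872 [0.0152 0.0165] -0.015 0.016
0.06 134 [0.0164 0.0183] -0.006 0.007
block -0.012011033550272634 0.023077847630177048
[ 0.49472361 -0.44749507  0.13611565]
```

Run:
```python
from h import *
go(.4772,-.019,.136,87.5)
```

```text
shift [ -8.72 -14.77   0.02] turn -4.29 (+25.71 alt) q6 1.22
```

Emit:
drive_tool([
  [-0.3, -0.5, 0, 0],
  [-0.9, -1.5, 0, 0],
  [-1.6, -2.7, 0, 0],
  [-2.4, -4, 0, 0],
  [-3.2, -5.3, 0, 0],
  [-4, -6.7, 0, 0],
  [-4.7, -8, 0, 0],
  [-5.4, -9.2, 0, 0],
])

```text
clock: 3.53
position: [0.4834, -0.1788, 0.135]
ee_rot: [-0.001, 0.97, -0.244, -0.002]
contact_force: [0.9, 1.0, -0.9]
width: 0.0385
gripper_force: 40.4
```

Emit:
drive_tool([
  [-0.8, -1.4, 0, -0.6],
  [-1.5, -2.6, 0, -1.3],
  [-2.2, -3.8, 0, -2.1],
  [-2.8, -4.7, 0, -2.9],
  [-3.2, -5.3, 0, -3.6],
  [-3.32, -5.57, 0, -4.2],
  [-3.32, -5.57, 0, -4.29],
  [-3.32, -5.57, 0, -4.29],
])

```text
clock: 4.2
position: [0.4769, -0.0192, 0.1356]
ee_rot: [0.0, 1.0, -0.021, -0.001]
contact_force: [-0.2, 0.3, -0.9]
width: 0.0388
gripper_force: 40.4
```

Emit:
drive_tool([
  [0, 0, 0, 0],
  [0, 0, 0, 0],
  [0, 0, 0, 0],
  [0, 0, 0, 0],
  [0, 0, 0, 0],
  [0, 0, 0, 0],
  [0, 0, 0, 0],
  [0, 0, 0, 0],
])

```text
clock: 4.87
position: [0.4777, -0.0196, 0.1368]
ee_rot: [0.0, 1.0, -0.022, 0.0]
contact_force: [-0.4, -0.1, 0.1]
width: 0.0389
gripper_force: 40.4
```

Run:
```python
from h import *
im,d,c,s=wlook("w3",.1)
o=ortho(im,c,.006,.36,.62,-.16,.13,2000); cv2.imwrite("pics/w3o.png",o[:,:,::-1]); print(o.shape)
go(.4772,-.019,.136,87.5)
```

```text
t 4.92 tcp [ 0.4777 -0.0196  0.1368]
(520, 580, 3)
shift [-0.02 -0.02  0.03] turn 0.0 (-30.00 alt) q6 1.43
```

View pics/w3o.png

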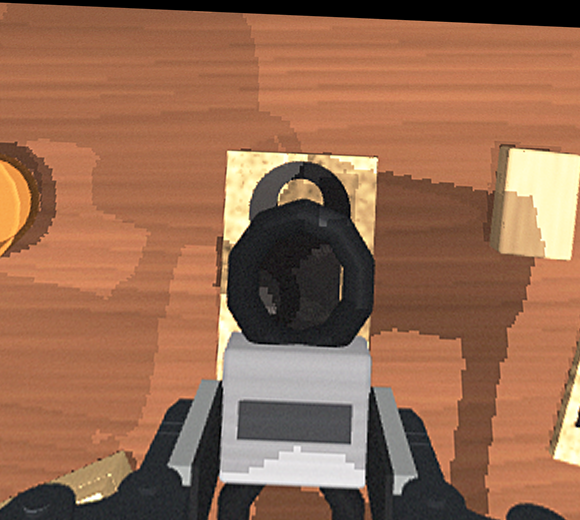

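Board corners in this ortho are at (227,150) and (377,157), which gives centre (0.4805,-0.018) and axis 177.5°. I'll shift slightly and lower.

Emit:
drive_tool([
  [-0.1, -0.06, 0.5, 0],
  [-0.1, -0.06, 1.4, 0],
  [-0.1, -0.06, 2.4, 0],
  [-0.1, -0.06, 3.2, 0],
  [-0.1, -0.06, 3.8, 0],
  [-0.1, -0.06, 4.0, 0],
  [-0.1, -0.06, 4.1, 0],
  [-0.1, -0.06, 4.15, 0],
])

```text
clock: 5.58
position: [0.4756, -0.018, 0.0331]
ee_rot: [0.0, 1.0, -0.022, 0.0]
contact_force: [0.2, 0.1, -0.6]
width: 0.0387
gripper_force: 40.4
```

Emit:
drive_tool([
  [0, 0, 0.03, 0],
  [0, 0, 0.05, 0],
  [0, 0, 0.06, 0],
  [0, 0, 0.06, 0],
  [0, 0, 0.06, 0],
  [0, 0, 0.06, 0],
  [0, 0, 0.06, 0],
  [0, 0, 0.06, 0],
])

```text
clock: 6.25
position: [0.4756, -0.018, 0.0321]
ee_rot: [0.0, 1.0, -0.022, 0.001]
contact_force: [-0.2, 0.6, 6.3]
width: 0.0393
gripper_force: 41.1
```

Emit:
drive_tool([
  [0, 0, 0, 0],
  [0, 0, 0, 0],
  [0, 0, 0, 0],
  [0, 0, 0, 0],
  [0, 0, 0, 0],
  [0, 0, 0, 0],
  [0, 0, 0, 0],
  [0, 0, 0, 0],
], grip=60)

```text
clock: 6.92
position: [0.4752, -0.018, 0.0315]
ee_rot: [0.0, 1.0, -0.022, -0.0]
contact_force: [-0.2, 0.1, 0.1]
width: 0.0603
gripper_force: 0.0
```

Emit:
drive_tool([
  [0, 0, -0.4, 0],
  [0, 0, -1.2, 0],
  [0, 0, -2.2, 0],
  [0, 0, -3.2, 0],
  [-0.5, 0, -4.2, 0],
  [-1, 0, -4.8, 0],
  [-1, 0, -5, 0],
  [-1, 0, -5, 0],
])

```text
clock: 7.58
position: [0.4509, -0.017, 0.1578]
ee_rot: [0.0, 1.0, -0.022, 0.002]
contact_force: [-0.6, 0.3, 0.3]
width: 0.0602
gripper_force: 0.0
```

Emit:
drive_tool([
  [0, 0, 0, 0],
  [0, 0, 0, 0],
  [0, 0, 0, 0],
  [0, 0, 0, 0],
  [0, 0, 0, 0],
  [0, 0, 0, 0],
  [0, 0, 0, 0],
  [0, 0, 0, 0],
])

```text
clock: 8.25
position: [0.4502, -0.0169, 0.1564]
ee_rot: [0.0, 1.0, -0.022, -0.0]
contact_force: [-0.5, 0.4, 0.4]
width: 0.0601
gripper_force: 0.0
```

Run:
```python
from h import *
im,d,c,s=wlook("w4",.1)
o=ortho(im,c,.006,.39,.58,-.12,.08,3000); cv2.imwrite("pics/w4o.png",o[:,:,::-1]); print(o.shape)
P=pts(np.ones((384,512),bool),d,c)
fit(P,.48,-.02,.09,.003,.03); fit(P,.48,-.02,.065,.0105,.03); fit(P,.48,-.02,.035,.0165,.03)
```

```text
t 8.3 tcp [ 0.4502 -0.0169  0.1564]
(569, 600, 3)
centre [ 0.4805 -0.0181] mean [ 0.483 -0.018] extent [124.3  74.9] long-axis deg 177.3 n 8869
centre [ 0.4804 -0.0185] mean [ 0.4814 -0.0186] extent [109.   39.8] long-axis deg 177.4 n 3000
centre [ 0.4797 -0.0186] mean [ 0.48   -0.0185] extent [39.2 36.1] long-axis deg 87.1 n 1408
```

View pics/w4o.png

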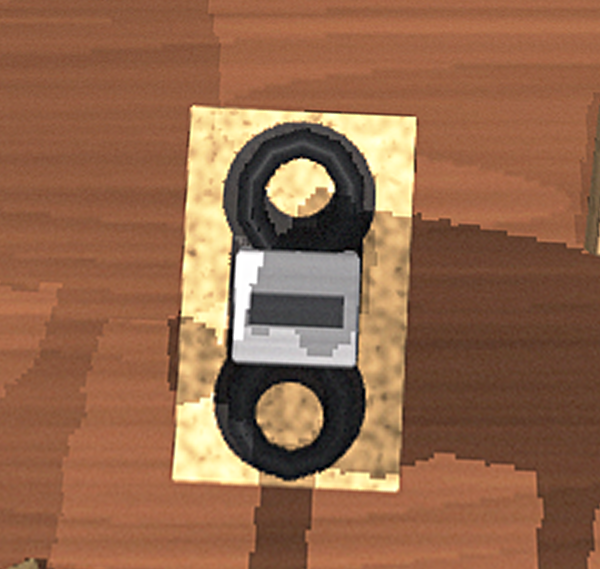

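The cutter lies centred and along its silhouette: centre (0.480,-0.0185) against the board's (0.4805,-0.018), both at 177.4°. Next is the mould.

Run:
```python
from h import *
go(.65,-.282,.2,24.7)
```

```text
shift [ 8.44 10.25 -1.74] turn 10.47 (-19.53 alt) q6 1.42
```

Emit:
drive_tool([
  [0.5, 0.6, -0.5, -1],
  [1.3, 1.6, -1, -2],
  [2.2, 2.7, -1.5, -3.1],
  [3.1, 3.8, -1.7, -4.2],
  [4, 4.9, -1.7, -5.3],
  [4.9, 6, -1.7, -6.4],
  [5.8, 7.1, -1.7, -7.5],
  [6.7, 8.1, -1.7, -8.6],
], grip=65)

```text
clock: 8.97
position: [0.6096, -0.2283, 0.199]
ee_rot: [0.0, 0.908, 0.418, -0.0]
contact_force: [0.5, 0.1, 0.5]
width: 0.0651
gripper_force: 0.0
```

Emit:
drive_tool([
  [0, 0, 0, -1.1],
  [0, 0, 0, -2.2],
  [0, 0, 0, -3.3],
  [0, 0, 0, -4.4],
  [0, 0, 0, -5.5],
  [0, 0, 0, -6.6],
  [0, 0, 0, -7.7],
  [0, 0, 0, -8.6],
])

```text
clock: 9.63
position: [0.6088, -0.2264, 0.1989]
ee_rot: [-0.0, 0.636, 0.772, -0.0]
contact_force: [0.2, -0.1, 0.5]
width: 0.0649
gripper_force: 0.0
```

Run:
```python
from h import *
go(.65,-.282,.2,24.7)
```

```text
shift [-2.5   1.19 -0.04] turn -2.28 (+27.72 alt) q6 -0.66
```

Emit:
drive_tool([
  [-0.5, 0.2, 0, -0.5],
  [-1.2, 0.5, 0, -1.2],
  [-1.9, 0.9, 0, -1.8],
  [-2.4, 1.15, 0, -2.2],
  [-2.5, 1.19, 0, -2.28],
  [-2.5, 1.19, 0, -2.28],
  [-2.5, 1.19, 0, -2.28],
  [-2.5, 1.19, 0, -2.28],
])

```text
clock: 10.3
position: [0.649, -0.2813, 0.199]
ee_rot: [-0.001, 0.542, 0.841, 0.0]
contact_force: [-0.6, 0.4, -0.5]
width: 0.065
gripper_force: 0.0
```

Emit:
drive_tool([
  [0, 0, 0, 0],
  [0, 0, 0, 0],
  [0, 0, 0, 0],
  [0, 0, 0, 0],
  [0, 0, 0, 0],
  [0, 0, 0, 0],
  [0, 0, 0, 0],
  [0, 0, 0, 0],
])

```text
clock: 10.97
position: [0.6497, -0.2823, 0.1991]
ee_rot: [0.0, 0.542, 0.841, -0.0]
contact_force: [-0.0, 1.0, 0.4]
width: 0.0647
gripper_force: 0.0
```

Run:
```python
from h import *
im,d,c,s=wlook("w5",.1)
P=pts(np.ones((384,512),bool),d,c)
a=fit(P,.629,-.237,.075,.012,.04); fit(P,.629,-.237,.075,.025,.04)
fit(P,.412,-.218,.08,.003,.02)
go(.629,-.237,.0245,24.7)
```

```text
t 11.02 tcp [ 0.6497 -0.2823  0.1991]
centre [ 0.6259 -0.2345] mean [ 0.6255 -0.2335] extent [108.   33.7] long-axis deg 114.3 n 3575
centre [ 0.626  -0.2347] mean [ 0.6255 -0.2336] extent [108.3  34.1] long-axis deg 114.4 n 1751
centre [ 0.4216 -0.2455] mean [ 0.4204 -0.2514] extent [77.1 51.8] long-axis deg 60.1 n 2314
shift [ 1.99 -0.    6.98] turn -0.05 (+29.95 alt) q6 -0.93
```

Emit:
drive_tool([
  [0.5, -0.02, 0.5, 0],
  [1.2, -0.05, 1.5, 0],
  [1.8, -0.08, 2.7, 0],
  [2.13, -0.08, 3.9, 0],
  [2.13, -0.08, 5, 0],
  [2.13, -0.08, 6, 0],
  [2.13, -0.08, 6.7, 0],
  [2.13, -0.08, 6.84, 0],
])

```text
clock: 11.68
position: [0.6236, -0.2335, 0.0243]
ee_rot: [-0.003, 0.542, 0.841, -0.0]
contact_force: [-1.3, 0.0, -0.9]
width: 0.0652
gripper_force: 0.0
```

Emit:
drive_tool([
  [0, 0, 0, 0],
  [0, 0, 0, 0],
  [0, 0, 0, 0],
  [0, 0, 0, 0],
  [0, 0, 0, 0],
  [0, 0, 0, 0],
  [0, 0, 0, 0],
  [0, 0, 0, 0],
], grip=25)

```text
clock: 12.35
position: [0.6269, -0.2352, 0.0297]
ee_rot: [0.002, 0.542, 0.841, 0.0]
contact_force: [-0.8, -0.7, 5.7]
width: 0.0333
gripper_force: 41.6
```

Emit:
drive_tool([
  [0, 0, -0.4, 0],
  [0, 0, -1.2, 0],
  [0, 0, -2.2, 0],
  [0, 0, -3.2, 0],
  [0, 0, -4, 0],
  [0, 0, -4.4, 0],
  [0, 0, -4.6, 0],
  [0, 0, -4.6, 0],
])

```text
clock: 13.02
position: [0.626, -0.2347, 0.1439]
ee_rot: [0.001, 0.542, 0.841, 0.0]
contact_force: [0.2, 0.4, -1.1]
width: 0.0334
gripper_force: 40.8
```

Emit:
drive_tool([
  [0, 0, 0, 0],
  [0, 0, 0, 0],
  [0, 0, 0, 0],
  [0, 0, 0, 0],
  [0, 0, 0, 0],
  [0, 0, 0, 0],
  [0, 0, 0, 0],
  [0, 0, 0, 0],
])

```text
clock: 13.68
position: [0.6259, -0.2346, 0.143]
ee_rot: [-0.0, 0.542, 0.841, -0.0]
contact_force: [0.0, 0.6, -1.4]
width: 0.0333
gripper_force: 40.8
```

Run:
```python
from h import *
im,d,c,s=wlook("w6",.1); T=held(np.load("w6.npz"),s)
m=(abs(T[:,1])<.0165)&(abs(T[:,0])<.08)&(T[:,2]<.03)&(T[:,2]>-.03); Q=T[m]
for a in np.arange(-.072,.08,.012):
    q=Q[(Q[:,0]>=a)&(Q[:,0]<a+.012)]
    if len(q): print(round(a,3),len(q),np.percentile(q[:,2],[5,50]).round(4),q[:,1].min().round(3),q[:,1].max().round(3))
print(np.percentile(Q[:,0],[.3,.7,99.3,99.7]))
for ax in (74.9,254.9):
    u=np.array([np.cos(np.radians(ax)),np.sin(np.radians(ax))]); print(ax)
go(.412,-.218,.145,164.9)
```

```text
t 13.73 tcp [ 0.6259 -0.2346  0.143 ]
-0.06 307 [0.0107 0.0117] -0.009 0.009
-0.048 1175 [-0.     0.011] -0.016 0.016
-0.036 1437 [-0.0002  0.0103] -0.016 0.016
-0.024 1546 [-0.0002  0.0097] -0.016 0.016
-0.012 1803 [-0.0065  0.0015] -0.016 0.016
-0.0 1962 [-0.006   0.0016] -0.016 0.016
0.012 1973 [-0.0004  0.0084] -0.016 0.016
0.024 2159 [-0.0004  0.0094] -0.016 0.016
0.036 2344 [-0.0005  0.0081] -0.016 0.016
0.048 2545 [-0.0003  0.0109] -0.016 0.016
[-0.05265298 -0.05129783  0.05613283  0.05618219]
74.9
254.9
shift [ 4.14 -7.52 -0.08] turn 6.58 (-23.42 alt) q6 -0.89
```

Emit:
drive_tool([
  [0, -0.5, 0, 0.5],
  [0.1, -1.6, 0, 1.2],
  [0.3, -3, 0, 2.1],
  [0.5, -4.5, 0, 3.1],
  [0.7, -6, 0, 4.1],
  [0.8, -7.5, 0, 5.1],
  [0.9, -8.8, 0, 6],
  [1, -9.7, 0, 6.5],
])

```text
clock: 14.4
position: [0.3919, -0.3124, 0.1433]
ee_rot: [-0.0, 0.793, 0.61, -0.001]
contact_force: [-0.1, -0.7, -1.0]
width: 0.0331
gripper_force: 40.8
```

Emit:
drive_tool([
  [0, 0, 0, 0],
  [0, 0, 0, 0],
  [0, 0, 0, 0],
  [0, 0, 0, 0],
  [0, 0, 0, 0],
  [0, 0, 0, 0],
  [0, 0, 0, 0],
  [0, 0, 0, 0],
])

```text
clock: 15.07
position: [0.3951, -0.3118, 0.1429]
ee_rot: [-0.0, 0.791, 0.612, -0.0]
contact_force: [-0.3, 0.3, -1.4]
width: 0.0331
gripper_force: 40.8
```

Run:
```python
from h import *
im,d,c,s=wlook("w7",.1)
P=pts(np.ones((384,512),bool),d,c)
fit(P,.412,-.218,.08,.003,.02)
o=ortho(im,c,.006,.3,.53,-.34,-.1,2400); cv2.imwrite("pics/w7o.png",o[:,:,::-1]); print(o.shape)
u=np.array([np.cos(np.radians(74.9)),np.sin(np.radians(74.9))])
go(*(np.array([.412,-.218])-.0013*u),.145,164.9)
```

```text
t 15.12 tcp [ 0.3951 -0.3118  0.1429]
centre [ 0.4071 -0.228 ] mean [ 0.4072 -0.2269] extent [102.4  77.1] long-axis deg 71.1 n 7613
(552, 576, 3)
shift [ 3.75 -0.29 -0.08] turn 0.09 (-29.91 alt) q6 -0.55
```

View pics/w7o.png

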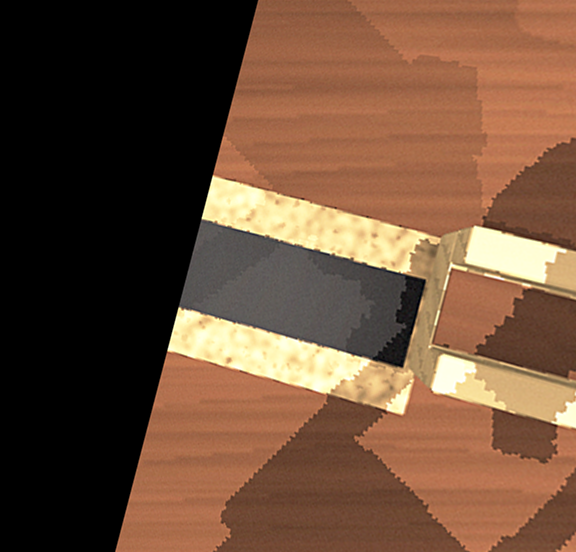

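The mould board's silhouette end is at ortho (415,324) with slope 15.3°, which gives centre (0.410,-0.218) and axis 74.7°. I'll move over it and lower.

Emit:
drive_tool([
  [0.5, -0.05, 0, 0.1],
  [1.4, -0.1, 0, 0.12],
  [2.4, -0.2, 0, 0.12],
  [3.3, -0.37, 0, 0.12],
  [3.73, -0.37, 0.5, 0.12],
  [3.73, -0.37, 1.3, 0.12],
  [3.73, -0.37, 2.2, 0.12],
  [3.73, -0.37, 3, 0.12],
])

```text
clock: 15.78
position: [0.4096, -0.2191, 0.0675]
ee_rot: [0.001, 0.795, 0.607, 0.0]
contact_force: [-0.3, -0.9, -0.7]
width: 0.0337
gripper_force: 40.8
```

Emit:
drive_tool([
  [0, 0, 0.5, 0],
  [0, 0, 0.8, 0],
  [0, 0, 1, 0],
  [0, 0, 1.1, 0],
  [0, 0, 1.15, 0],
  [0, 0, 1.15, 0],
  [0, 0, 1.15, 0],
  [0, 0, 1.15, 0],
])

```text
clock: 16.45
position: [0.4097, -0.2198, 0.0399]
ee_rot: [0.001, 0.795, 0.607, 0.0]
contact_force: [0.2, 0.4, -0.8]
width: 0.0333
gripper_force: 40.8
```

Run:
```python
from h import *
s=get_state();print(s["position"],s["contact_force"])
go(.4097,-.2193,.036,164.7)
```

```text
[ 0.40966336 -0.21979986  0.03990831] [ 0.17538915  0.44980856 -0.83647215]
shift [ 0.02 -0.    0.16] turn -0.0 (+30.00 alt) q6 -0.37
```

Emit:
drive_tool([
  [0.02, 0, 0.05, 0],
  [0.02, 0, 0.1, 0],
  [0.02, 0, 0.14, 0],
  [0.02, 0, 0.16, 0],
  [0.02, 0, 0.18, 0],
  [0.02, 0, 0.18, 0],
  [0.02, 0, 0.18, 0],
  [0.02, 0, 0.18, 0],
])

```text
clock: 17.12
position: [0.4094, -0.219, 0.0357]
ee_rot: [0.0, 0.795, 0.607, 0.0]
contact_force: [-1.8, 0.7, 8.2]
width: 0.0331
gripper_force: 41.9
```

Emit:
drive_tool([
  [0, 0, 0, 0],
  [0, 0, 0, 0],
  [0, 0, 0, 0],
  [0, 0, 0, 0],
  [0, 0, 0, 0],
  [0, 0, 0, 0],
  [0, 0, 0, 0],
  [0, 0, 0, 0],
], grip=60)

```text
clock: 17.78
position: [0.4094, -0.219, 0.0347]
ee_rot: [-0.0, 0.795, 0.607, -0.0]
contact_force: [-1.0, 0.9, 0.4]
width: 0.0597
gripper_force: 0.0
```

Emit:
drive_tool([
  [0, 0, -0.4, 0],
  [0, 0, -1.2, 0],
  [0, 0, -2.2, 0],
  [-0.2, 0, -3.2, 0],
  [-0.8, 0, -4.2, 0],
  [-1.4, 0, -4.8, 0],
  [-1.6, 0, -5.2, 0],
  [-1.6, 0, -5.2, 0],
])

```text
clock: 18.45
position: [0.3999, -0.2597, 0.1672]
ee_rot: [0.003, 0.795, 0.606, 0.0]
contact_force: [0.5, -0.7, -0.1]
width: 0.0602
gripper_force: 0.0
```

Emit:
drive_tool([
  [0, 0, 0, 0],
  [0, 0, 0, 0],
  [0, 0, 0, 0],
  [0, 0, 0, 0],
  [0, 0, 0, 0],
  [0, 0, 0, 0],
  [0, 0, 0, 0],
  [0, 0, 0, 0],
])

```text
clock: 19.12
position: [0.3989, -0.2575, 0.1647]
ee_rot: [-0.0, 0.795, 0.607, -0.0]
contact_force: [-1.1, 0.5, 0.7]
width: 0.06
gripper_force: 0.0
```

Run:
```python
from h import *
im,d,c,s=wlook("w8",.1)
P=pts(np.ones((384,512),bool),d,c)
fit(P,.41,-.218,.09,.003,.04); fit(P,.41,-.218,.08,.015,.045); fit(P,.41,-.218,.08,.031,.045)
# board edges at z 4..8mm
m=(abs(P[:,2]-.006)<.002)&(np.hypot(P[:,0]-.41,P[:,1]+.218)<.08); print(cv2.minAreaRect((P[m][:,:2]*1000).astype('f4')))
go(.6,-.06,.2,None)
print(rot(s).round(3))
```

```text
t 19.17 tcp [ 0.3989 -0.2575  0.1647]
centre [ 0.4102 -0.2171] mean [ 0.4109 -0.2144] extent [124.1  74.9] long-axis deg 74.7 n 8604
centre [ 0.4106 -0.2175] mean [ 0.4108 -0.2167] extent [108.5  33.7] long-axis deg 74.8 n 3681
centre [ 0.4105 -0.2176] mean [ 0.4109 -0.2168] extent [108.6  34.2] long-axis deg 74.8 n 1809
((410.0587463378906, -217.3848876953125), (125.5482406616211, 75.96707916259766), 74.75353240966797)
shift [ 9.74  5.68 -1.41] turn 0.0 (+0.00 alt) q6 -0.45
[[ 0.264  0.965 -0.   ]
 [ 0.965 -0.264  0.   ]
 [ 0.    -0.    -1.   ]]
```

The mould lies within 0.5 mm of its board's centre, at the same angle. Next is the big punch.

Run:
```python
from h import *
go(.644,-.069,.2,None)
c=np.load("scene0.npz"); print("cup rim",world(436*.64,138*.64,.095,c))
```

```text
shift [ 9.86  7.47 -1.41] turn 0.0 (+0.00 alt) q6 -0.45
cup rim [0.29639675 0.42374022]
```

Emit:
drive_tool([
  [0.6, 0.4, -0.6, 0],
  [1.8, 1.3, -1.2, 0],
  [3.1, 2.3, -1.41, 0],
  [4.4, 3.3, -1.41, 0],
  [5.7, 4.3, -1.41, 0],
  [7, 5.3, -1.41, 0],
  [8.2, 6.2, -1.41, 0],
  [9.1, 6.9, -1.41, 0],
])

```text
clock: 19.83
position: [0.6276, -0.0813, 0.1999]
ee_rot: [0.0, 0.795, 0.607, 0.001]
contact_force: [0.3, 0.2, 0.9]
width: 0.0599
gripper_force: 0.0
```

Emit:
drive_tool([
  [0.5, 0.4, 0, 0],
  [0.7, 0.52, 0, 0],
  [0.75, 0.55, 0, 0],
  [0.75, 0.55, 0, 0],
  [0.75, 0.55, 0, 0],
  [0.75, 0.55, 0, 0],
  [0.75, 0.55, 0, 0],
  [0.75, 0.55, 0, 0],
])

```text
clock: 20.5
position: [0.6429, -0.07, 0.2004]
ee_rot: [0.0, 0.795, 0.606, -0.0]
contact_force: [1.2, 0.8, -0.0]
width: 0.0601
gripper_force: 0.0
```

Run:
```python
from h import *
im,d,c,s=wlook("w9",.1)
P=pts(np.ones((384,512),bool),d,c)
print(s["position"],s["qd"].round(3) if hasattr(s["qd"],"round") else s["qd"])
a=fit(P,.66,-.011,.05,.01,.08); b=fit(P,.66,-.011,.05,.058,.08); fit(P,.66,-.011,.05,.022,.034)
go(*b,.056)
```

```text
t 20.55 tcp [ 0.6429 -0.07    0.2004]
[ 0.6429399  -0.06999045  0.2003987 ] [ 0.003  0.002 -0.005  0.001 -0.    -0.001]
centre [0.6512 0.005 ] mean [0.6524 0.0055] extent [41.7 41.6] long-axis deg 111.4 n 1313
centre [0.6512 0.0049] mean [0.6512 0.0049] extent [26.6 26.1] long-axis deg 47.6 n 601
centre [0.6512 0.0051] mean [0.6535 0.006 ] extent [42.5 42.4] long-axis deg 112.8 n 718
shift [ 2.97 -0.48  5.77] turn 0.0 (+0.00 alt) q6 0.05
```

Emit:
drive_tool([
  [0.5, -0.1, 0, 0],
  [1.5, -0.3, 0, 0],
  [2.4, -0.48, 0.3, 0],
  [2.9, -0.48, 1.1, 0],
  [2.97, -0.48, 2.2, 0],
  [2.97, -0.48, 3.4, 0],
  [2.97, -0.48, 4.5, 0],
  [2.97, -0.48, 5.2, 0],
])

```text
clock: 21.22
position: [0.6498, 0.0069, 0.0672]
ee_rot: [-0.001, 0.795, 0.607, -0.001]
contact_force: [0.4, 1.7, 0.8]
width: 0.0601
gripper_force: 0.0
```

Emit:
drive_tool([
  [0, 0, 0.3, 0],
  [0, 0, 0.5, 0],
  [0, 0, 0.57, 0],
  [0, 0, 0.57, 0],
  [0, 0, 0.57, 0],
  [0, 0, 0.57, 0],
  [0, 0, 0.57, 0],
  [0, 0, 0.57, 0],
])

```text
clock: 21.88
position: [0.6519, 0.0054, 0.0566]
ee_rot: [0.001, 0.795, 0.607, 0.001]
contact_force: [-0.5, -0.1, -0.4]
width: 0.0598
gripper_force: 0.0
```

Emit:
drive_tool([
  [0, 0, 0, 0],
  [0, 0, 0, 0],
  [0, 0, 0, 0],
  [0, 0, 0, 0],
  [0, 0, 0, 0],
  [0, 0, 0, 0],
  [0, 0, 0, 0],
  [0, 0, 0, 0],
], grip=18, newtons=45)

```text
clock: 22.55
position: [0.6515, 0.0055, 0.056]
ee_rot: [0.0, 0.795, 0.607, -0.0]
contact_force: [-1.2, 0.5, 3.8]
width: 0.027
gripper_force: 44.3
```

Emit:
drive_tool([
  [0, 0, -0.4, 0],
  [0, 0, -1.2, 0],
  [0, 0, -2.2, 0],
  [0, 0, -3.2, 0],
  [0, 0, -3.8, 0],
  [0, 0, -4, 0],
  [0, 0, -4, 0],
  [0, 0, -4, 0],
])

```text
clock: 23.22
position: [0.6509, 0.0056, 0.155]
ee_rot: [-0.0, 0.795, 0.607, -0.001]
contact_force: [-0.8, 0.2, -2.0]
width: 0.0269
gripper_force: 44.6
```

Run:
```python
from h import *
im,d,c,s=wlook("w10",.1); T=held(np.load("w10.npz"),s)
m=(abs(T[:,1])<.03)&(abs(T[:,0])<.04)&(T[:,2]<.06)&(T[:,2]>-.03); Q=T[m]
for lo,hi in [(-.02,-.004),(-.004,.02),(.02,.034),(.034,.05)]:
    q=Q[(Q[:,2]>lo)&(Q[:,2]<hi)]; print(lo,len(q), q[:,:2].min(0) if len(q) else 0, q[:,:2].max(0) if len(q) else 0)
cv2.imwrite("pics/w10v.png",im[100:384,100:420,::-1])
u=np.array([.264,.965])
go(*(np.array([.519,.439])-.11*u),.165)
```

```text
t 23.27 tcp [0.6509 0.0056 0.155 ]
-0.02 5181 [-0.01431662 -0.02985791] [0.01375614 0.02998453]
-0.004 3062 [ 0.00186786 -0.02645254] [0.01376945 0.02782629]
0.02 1984 [ 0.00089058 -0.02013323] [0.0216076  0.02102516]
0.034 734 [ 0.00710076 -0.02011892] [0.0216942  0.02058422]
shift [10.93 -9.65 -0.41] turn 0.0 (+0.00 alt) q6 0.17
```

View pics/w10v.png

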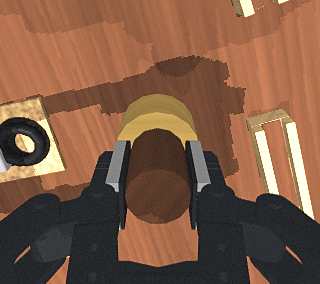

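The picture shows the punch upright between the pads at (157,165), with its axis at the TCP to within 0.5 mm. On to its board.

Emit:
drive_tool([
  [0.5, -0.4, 0, 0],
  [1.5, -1.3, 0, 0],
  [2.6, -2.3, 0, 0],
  [3.7, -3.3, -0.1, 0],
  [4.8, -4.3, -0.2, 0],
  [5.9, -5.3, -0.3, 0],
  [7, -6.3, -0.4, 0],
  [8.1, -7.2, -0.4, 0],
])

```text
clock: 23.93
position: [0.5287, 0.2503, 0.1649]
ee_rot: [-0.001, 0.795, 0.607, -0.001]
contact_force: [-0.2, 0.4, -1.5]
width: 0.0267
gripper_force: 44.7
```

Emit:
drive_tool([
  [1, -0.9, 0, 0],
  [1.8, -1.6, 0, 0],
  [2.4, -2.1, 0, 0],
  [2.75, -2.4, 0, 0],
  [2.83, -2.45, 0, 0],
  [2.83, -2.45, 0, 0],
  [2.83, -2.45, 0, 0],
  [2.83, -2.45, 0, 0],
])

```text
clock: 24.6
position: [0.4916, 0.3316, 0.1655]
ee_rot: [0.0, 0.795, 0.606, -0.0]
contact_force: [0.1, -1.0, -1.9]
width: 0.0268
gripper_force: 44.6
```

```bash
cat >> h.py <<'E'
def disc(im,c,x,y,half,s=3000,thr=70):
    """centre of the dark round mark on a board top (z=6 mm)"""
    o=ortho(im,c,.006,x-half,x+half,y-half,y+half,s); g=cv2.cvtColor(o,cv2.COLOR_RGB2GRAY)
    cs,_=cv2.findContours((g<thr).astype('u1'),cv2.RETR_EXTERNAL,cv2.CHAIN_APPROX_NONE)
    for k in sorted(cs,key=cv2.contourArea)[-3:]:
        if len(k)<30: continue
        e=cv2.fitEllipse(k); print("disc",round(x+half-e[0][1]/s,4),round(y+half-e[0][0]/s,4),"diam mm",np.round(np.array(e[1])/s*1000,1))
    return o
E
python3 - <<'E'
from h import *
im,d,c,s=wlook("w11",.1)
P=pts(np.ones((384,512),bool),d,c)
m=(abs(P[:,2]-.006)<.003)&(np.hypot(P[:,0]-.519,P[:,1]-.439)<.085); print(cv2.minAreaRect((P[m][:,:2]*1000).astype('f4')))
o=disc(im,c,.519,.439,.09)
cv2.imwrite("pics/w11o.png",o[:,:,::-1]); print(s["position"])
E
```

```text
t 24.65 tcp [0.4916 0.3316 0.1655]
((520.0082397460938, 440.9610290527344), (126.39305877685547, 75.9778060913086), 5.164558410644531)
disc 0.5323 0.4421 diam mm [53.2 70.6]
disc 0.5197 0.441 diam mm [46.2 46.6]
disc 0.5436 0.4955 diam mm [ 75.3 224.7]
[0.49155338 0.33161959 0.16548769]
```

View pics/w11o.png

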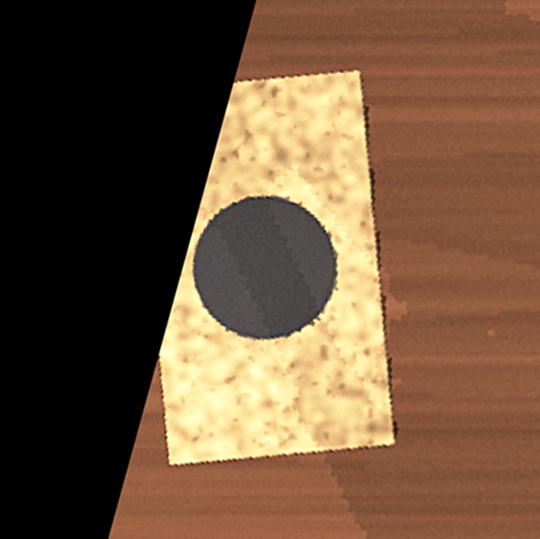

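The big disc is at ortho (265,268), i.e. (0.5197,0.441). The board fit agrees. The mark is large, so this is the right board.

Run:
```python
from h import *
go(.5198,.4412,.062)
```

```text
shift [ 4.53 -0.08  4.14] turn 0.0 (+0.00 alt) q6 0.75
```

Emit:
drive_tool([
  [0.5, -0.08, 0, 0],
  [1.5, -0.08, 0, 0],
  [2.6, -0.08, 0, 0],
  [3.7, -0.08, 0, 0],
  [4.4, -0.08, 0.5, 0],
  [4.53, -0.08, 1.3, 0],
  [4.53, -0.08, 2.2, 0],
  [4.53, -0.08, 3, 0],
])

```text
clock: 25.32
position: [0.5195, 0.4434, 0.0895]
ee_rot: [-0.0, 0.795, 0.606, 0.0]
contact_force: [-0.7, -0.7, -3.1]
width: 0.0266
gripper_force: 44.7
```

Emit:
drive_tool([
  [0, 0, 0.5, 0],
  [0, 0, 0.8, 0],
  [0, 0, 0.95, 0],
  [0, 0, 1, 0],
  [0, 0, 1, 0],
  [0, 0, 1, 0],
  [0, 0, 1, 0],
  [0, 0, 1, 0],
])

```text
clock: 25.98
position: [0.5195, 0.4428, 0.0668]
ee_rot: [0.0, 0.795, 0.607, 0.001]
contact_force: [-0.1, 0.1, -1.6]
width: 0.0269
gripper_force: 44.7
```

Run:
```python
from h import *
s=get_state();print(s["position"],s["contact_force"])
go(.5198,.4412,.062)
```

```text
[0.519487   0.44282009 0.06675015] [-0.13583383  0.07384153 -1.59153768]
shift [-0.06  0.03  0.19] turn 0.0 (+0.00 alt) q6 0.87
```

Emit:
drive_tool([
  [-0.06, 0.03, 0.06, 0],
  [-0.06, 0.03, 0.11, 0],
  [-0.06, 0.03, 0.15, 0],
  [-0.06, 0.03, 0.18, 0],
  [-0.06, 0.03, 0.2, 0],
  [-0.06, 0.03, 0.21, 0],
  [-0.06, 0.03, 0.21, 0],
  [-0.06, 0.03, 0.21, 0],
])

```text
clock: 26.65
position: [0.5193, 0.4408, 0.062]
ee_rot: [0.0, 0.795, 0.607, 0.0]
contact_force: [-1.7, -1.7, 6.1]
width: 0.0268
gripper_force: 45.5
```

Emit:
drive_tool([
  [0, 0, 0, 0],
  [0, 0, 0, 0],
  [0, 0, 0, 0],
  [0, 0, 0, 0],
  [0, 0, 0, 0],
  [0, 0, 0, 0],
  [0, 0, 0, 0],
  [0, 0, 0, 0],
], grip=55)

```text
clock: 27.32
position: [0.5193, 0.4409, 0.0604]
ee_rot: [0.0, 0.795, 0.607, -0.0]
contact_force: [0.1, 0.5, -0.3]
width: 0.0549
gripper_force: 0.0
```

Emit:
drive_tool([
  [0, 0, -0.4, 0],
  [0, 0, -1.2, 0],
  [0, 0, -2.2, 0],
  [-0.2, 0, -3.2, 0],
  [-0.8, 0, -4.2, 0],
  [-1.6, 0, -5, 0],
  [-2, 0, -5.4, 0],
  [-2, 0, -5.4, 0],
])

```text
clock: 27.98
position: [0.5068, 0.3917, 0.1992]
ee_rot: [0.001, 0.795, 0.606, 0.002]
contact_force: [-0.2, 0.8, 0.5]
width: 0.0551
gripper_force: 0.0
```

Emit:
drive_tool([
  [0, 0, 0, 0],
  [0, 0, 0, 0],
  [0, 0, 0, 0],
  [0, 0, 0, 0],
  [0, 0, 0, 0],
  [0, 0, 0, 0],
  [0, 0, 0, 0],
  [0, 0, 0, 0],
])

```text
clock: 28.65
position: [0.5061, 0.3928, 0.1952]
ee_rot: [0.0, 0.795, 0.607, -0.0]
contact_force: [-0.0, 0.0, -0.4]
width: 0.055
gripper_force: 0.0
```

Run:
```python
from h import *
im,d,c,s=wlook("w12",.1)
P=pts(np.ones((384,512),bool),d,c)
fit(P,.52,.441,.05,.012,.09); fit(P,.52,.441,.05,.062,.09)
m=(abs(P[:,2]-.006)<.003)&(np.hypot(P[:,0]-.519,P[:,1]-.439)<.085); print(cv2.minAreaRect((P[m][:,:2]*1000).astype('f4')))
k=(np.hypot(P[:,0]-.41,P[:,1]-.222)<.06)&(P[:,2]>.04); print("small?",P[k].mean(0) if k.any() else None)
```

```text
t 28.7 tcp [0.5061 0.3928 0.1952]
centre [0.5197 0.4408] mean [0.5203 0.4431] extent [41.3 41.2] long-axis deg 166.0 n 1244
centre [0.5197 0.4403] mean [0.5196 0.4405] extent [26.8 26. ] long-axis deg 70.5 n 608
((519.9381713867188, 440.94073486328125), (126.29683685302734, 75.93684387207031), 5.257493019104004)
small? [0.40224159 0.23725804 0.04739952]
```

The big punch stands on its mark within 0.3 mm. Next is the small punch.

Run:
```python
from h import *
go(.388,.185,.195)
```

```text
shift [-9.26 -2.36  0.02] turn 0.0 (+0.00 alt) q6 0.82
```

Emit:
drive_tool([
  [-0.6, -0.2, 0, 0],
  [-1.8, -0.5, 0, 0],
  [-3.2, -0.9, 0, 0],
  [-4.7, -1.3, 0, 0],
  [-6.2, -1.7, 0, 0],
  [-7.6, -2, 0, 0],
  [-8.7, -2.3, 0, 0],
  [-9.2, -2.36, 0, 0],
], grip=45)

```text
clock: 29.37
position: [0.3854, 0.1839, 0.1955]
ee_rot: [0.0, 0.795, 0.606, -0.001]
contact_force: [-0.2, -0.2, -0.3]
width: 0.0451
gripper_force: 0.0
```

Emit:
drive_tool([
  [0, 0, 0, 0],
  [0, 0, 0, 0],
  [0, 0, 0, 0],
  [0, 0, 0, 0],
  [0, 0, 0, 0],
  [0, 0, 0, 0],
  [0, 0, 0, 0],
  [0, 0, 0, 0],
])

```text
clock: 30.03
position: [0.3886, 0.1868, 0.1953]
ee_rot: [-0.0, 0.795, 0.607, -0.0]
contact_force: [-0.1, 0.1, -0.3]
width: 0.0451
gripper_force: 0.0
```

Run:
```python
from h import *
im,d,c,s=wlook("w13",.1)
P=pts(np.ones((384,512),bool),d,c)
fit(P,.402,.237,.035,.008,.07); b=fit(P,.402,.237,.035,.043,.07)
fit(P,.402,.237,.035,.018,.026)
go(*b,.047)
```

```text
t 30.08 tcp [0.3886 0.1868 0.1953]
centre [0.4011 0.2363] mean [0.4013 0.2363] extent [24.  21.5] long-axis deg 161.1 n 432
centre [0.401  0.2345] mean [0.4008 0.2346] extent [17.  16.3] long-axis deg 92.6 n 254
centre [0.4012 0.2358] mean [0.402  0.2387] extent [25.  22.4] long-axis deg 163.5 n 192
shift [ 1.98 -0.02  5.93] turn 0.0 (+0.00 alt) q6 0.55
```

Emit:
drive_tool([
  [0.5, -0.02, 0, 0],
  [1.3, -0.02, 0, 0],
  [1.9, -0.02, 0.4, 0],
  [1.99, -0.02, 1.3, 0],
  [1.99, -0.02, 2.5, 0],
  [1.99, -0.02, 3.7, 0],
  [1.99, -0.02, 4.7, 0],
  [1.99, -0.02, 5.4, 0],
])

```text
clock: 30.75
position: [0.4, 0.2342, 0.0584]
ee_rot: [-0.0, 0.795, 0.607, -0.001]
contact_force: [0.0, 1.1, -0.5]
width: 0.045
gripper_force: 0.0
```

Emit:
drive_tool([
  [0, 0, 0.3, 0],
  [0, 0, 0.48, 0],
  [0, 0, 0.53, 0],
  [0, 0, 0.53, 0],
  [0, 0, 0.53, 0],
  [0, 0, 0.53, 0],
  [0, 0, 0.53, 0],
  [0, 0, 0.53, 0],
])

```text
clock: 31.42
position: [0.4015, 0.2347, 0.0479]
ee_rot: [0.0, 0.795, 0.607, 0.001]
contact_force: [-1.0, -0.0, -0.6]
width: 0.0449
gripper_force: 0.0
```

Emit:
drive_tool([
  [0, 0, 0, 0],
  [0, 0, 0, 0],
  [0, 0, 0, 0],
  [0, 0, 0, 0],
  [0, 0, 0, 0],
  [0, 0, 0, 0],
  [0, 0, 0, 0],
  [0, 0, 0, 0],
], grip=10, newtons=35)

```text
clock: 32.08
position: [0.4012, 0.2346, 0.0474]
ee_rot: [0.0, 0.795, 0.607, 0.0]
contact_force: [-1.0, 0.6, 3.9]
width: 0.017
gripper_force: 34.2
```

Emit:
drive_tool([
  [0, 0, -0.4, 0],
  [0, 0, -1.2, 0],
  [0, 0, -2.2, 0],
  [0, 0, -3.2, 0],
  [0, 0, -4, 0],
  [0, 0, -4.2, 0],
  [0, 0, -4.2, 0],
  [0, 0, -4.2, 0],
])

```text
clock: 32.75
position: [0.4005, 0.2343, 0.1514]
ee_rot: [-0.0, 0.795, 0.607, -0.001]
contact_force: [-0.7, -0.7, -0.9]
width: 0.0171
gripper_force: 34.3
```

Run:
```python
from h import *
im,d,c,s=wlook("w14",.1); T=held(np.load("w14.npz"),s)
m=(abs(T[:,1])<.008)&(abs(T[:,0])<.04)&(T[:,2]<.06)&(T[:,2]>-.03); Q=T[m]
for lo,hi in [(-.02,-.0),(-.0,.02),(.02,.034),(.034,.05)]:
    q=Q[(Q[:,2]>lo)&(Q[:,2]<hi)]; print(lo,len(q), q.min(0).round(4) if len(q) else 0, q.max(0).round(4) if len(q) else 0)
cv2.imwrite("pics/w14v.png",im[100:384,100:420,::-1])
u=np.array([.264,.965])
go(*(np.array([.644,.2375])-.10*u),.155)
```

```text
t 32.8 tcp [0.4005 0.2343 0.1514]
-0.02 1255 [-0.011  -0.008  -0.0159] [ 0.0112  0.0078 -0.    ]
-0.0 844 [-0.0106 -0.008   0.    ] [0.0111 0.008  0.02  ]
0.02 645 [ 0.002  -0.0079  0.0201] [0.013  0.008  0.0338]
0.034 289 [ 0.0093 -0.008   0.0341] [0.013  0.008  0.0472]
shift [-1.3   9.37 -0.19] turn 0.0 (+0.00 alt) q6 0.65
```

View pics/w14v.png

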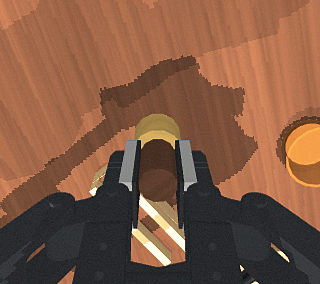

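The small punch is held upright on the TCP axis (157,170), with the dish at (310,150) untouched. On to its board.

Emit:
drive_tool([
  [-0.1, 0.6, 0, 0],
  [-0.2, 1.8, 0, 0],
  [-0.5, 3.3, -0.1, 0],
  [-0.7, 4.8, -0.19, 0],
  [-0.9, 6.3, -0.19, 0],
  [-1.1, 7.7, -0.19, 0],
  [-1.25, 8.8, -0.19, 0],
  [-1.3, 9.3, -0.19, 0],
])

```text
clock: 33.47
position: [0.6208, 0.139, 0.1548]
ee_rot: [0.001, 0.796, 0.606, -0.0]
contact_force: [0.1, -0.3, -0.9]
width: 0.0171
gripper_force: 34.3
```

Emit:
drive_tool([
  [0, 0, 0, 0],
  [0, 0, 0, 0],
  [0, 0, 0, 0],
  [0, 0, 0, 0],
  [0, 0, 0, 0],
  [0, 0, 0, 0],
  [0, 0, 0, 0],
  [0, 0, 0, 0],
])

```text
clock: 34.13
position: [0.6165, 0.1421, 0.1574]
ee_rot: [0.0, 0.795, 0.607, 0.0]
contact_force: [-0.1, -0.6, -0.4]
width: 0.0165
gripper_force: 34.3
```

Run:
```python
from h import *
im,d,c,s=wlook("w15",.1)
P=pts(np.ones((384,512),bool),d,c)
m=(abs(P[:,2]-.006)<.003)&(np.hypot(P[:,0]-.644,P[:,1]-.2375)<.085); print(cv2.minAreaRect((P[m][:,:2]*1000).astype('f4')))
disc(im,c,.644,.2375,.03); print(s["position"])
go(.644,.2375,.053)
```

```text
t 34.18 tcp [0.6165 0.1421 0.1574]
((644.5846557617188, 238.1033935546875), (76.17606353759766, 126.50126647949219), 81.06717681884766)
disc 0.6586 0.2367 diam mm [1.  4.5]
disc 0.6573 0.2434 diam mm [1.2 7. ]
disc 0.6497 0.2306 diam mm [10.1 17.9]
[0.61646299 0.1421307  0.1573797 ]
shift [3.97 0.05 4.17] turn 0.0 (+0.00 alt) q6 0.38
```

The board rectangle is seen whole at 126.5 x 76.2 mm, centred at (0.6446,0.2381).

Emit:
drive_tool([
  [0.5, 0.07, 0, 0],
  [1.4, 0.07, 0, 0],
  [2.5, 0.07, 0, 0],
  [3.5, 0.07, 0, 0],
  [4, 0.07, 0.5, 0],
  [4, 0.07, 1.3, 0],
  [4, 0.07, 2.2, 0],
  [4, 0.07, 3, 0],
])

```text
clock: 34.85
position: [0.6444, 0.2384, 0.0798]
ee_rot: [-0.0, 0.795, 0.607, -0.001]
contact_force: [1.0, -0.2, -1.0]
width: 0.0166
gripper_force: 34.4
```

Emit:
drive_tool([
  [0, 0, 0.5, 0],
  [0, 0, 0.8, 0],
  [0, 0, 0.95, 0],
  [0, 0, 1, 0],
  [0, 0, 1, 0],
  [0, 0, 1, 0],
  [0, 0, 1, 0],
  [0, 0, 1, 0],
])

```text
clock: 35.52
position: [0.6454, 0.2379, 0.0581]
ee_rot: [0.0, 0.795, 0.607, 0.001]
contact_force: [0.3, -0.5, -0.9]
width: 0.0168
gripper_force: 34.4
```

Run:
```python
from h import *
s=get_state();print(s["position"],s["contact_force"])
go(.6446,.2381,.053)
```

```text
[0.64544493 0.23787315 0.05807843] [ 0.28282708 -0.54284539 -0.93003209]
shift [-0.   -0.04  0.2 ] turn 0.0 (+0.00 alt) q6 0.52
```

Emit:
drive_tool([
  [0, -0.03, 0.06, 0],
  [0, -0.03, 0.11, 0],
  [0, -0.03, 0.15, 0],
  [0, -0.03, 0.18, 0],
  [0, -0.03, 0.2, 0],
  [0, -0.03, 0.22, 0],
  [0, -0.03, 0.22, 0],
  [0, -0.03, 0.22, 0],
])

```text
clock: 36.18
position: [0.6441, 0.2381, 0.0534]
ee_rot: [0.0, 0.795, 0.607, 0.0]
contact_force: [-2.7, -0.6, 8.8]
width: 0.0169
gripper_force: 35.3
```

Emit:
drive_tool([
  [0, 0, 0, 0],
  [0, 0, 0, 0],
  [0, 0, 0, 0],
  [0, 0, 0, 0],
  [0, 0, 0, 0],
  [0, 0, 0, 0],
  [0, 0, 0, 0],
  [0, 0, 0, 0],
], grip=45)

```text
clock: 36.85
position: [0.6442, 0.238, 0.0514]
ee_rot: [-0.0, 0.795, 0.607, -0.0]
contact_force: [0.4, 0.2, 1.1]
width: 0.0451
gripper_force: 0.0
```

Emit:
drive_tool([
  [0, 0, -0.4, 0],
  [0, 0, -1.2, 0],
  [0, 0, -2.2, 0],
  [-0.2, 0, -3.2, 0],
  [-0.8, 0, -4.2, 0],
  [-1.6, 0, -5, 0],
  [-2, 0, -5.4, 0],
  [-2, 0, -5.4, 0],
])

```text
clock: 37.52
position: [0.632, 0.1882, 0.1903]
ee_rot: [0.002, 0.796, 0.606, 0.002]
contact_force: [-0.3, -0.1, -0.0]
width: 0.0451
gripper_force: 0.0
```

Emit:
drive_tool([
  [0, 0, 0, 0],
  [0, 0, 0, 0],
  [0, 0, 0, 0],
  [0, 0, 0, 0],
  [0, 0, 0, 0],
  [0, 0, 0, 0],
  [0, 0, 0, 0],
  [0, 0, 0, 0],
])

```text
clock: 38.18
position: [0.6309, 0.1899, 0.1863]
ee_rot: [-0.0, 0.795, 0.607, -0.0]
contact_force: [0.2, -0.4, 0.7]
width: 0.0448
gripper_force: 0.0
```

Run:
```python
from h import *
im,d,c,s=wlook("w16",.1)
P=pts(np.ones((384,512),bool),d,c)
fit(P,.6446,.2381,.035,.012,.09); fit(P,.6446,.2381,.035,.048,.09)
m=(abs(P[:,2]-.006)<.003)&(np.hypot(P[:,0]-.644,P[:,1]-.2375)<.085); print(cv2.minAreaRect((P[m][:,:2]*1000).astype('f4')))
im,d=eyes.get_image("side"); cv2.imwrite("pics/side9.png",cv2.resize(im,(800,600),interpolation=cv2.INTER_CUBIC)[:,:,::-1])
```

```text
t 38.23 tcp [0.6309 0.1899 0.1863]
centre [0.6451 0.2398] mean [0.645  0.2398] extent [24.4 20.6] long-axis deg 161.7 n 434
centre [0.6445 0.238 ] mean [0.6444 0.238 ] extent [16.7 16.8] long-axis deg 164.8 n 252
((644.5587768554688, 238.04962158203125), (76.1554946899414, 126.07970428466797), 81.17420959472656)
```

View pics/side9.png

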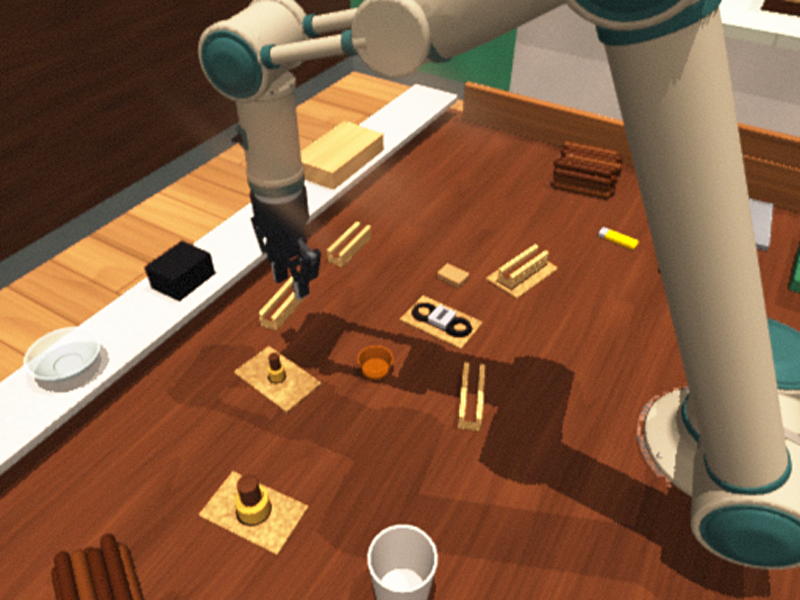

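The side view shows all four tools on their boards: cutter (441,318), mould (523,268), small punch (277,375) and big punch (253,503). The dish has not moved (375,362), and the gripper is well above everything. I'll hand the job in.

```bash
python3 -c "
from h import *
print(order.sign_off())"
```

```text
the job is handed in; nothing more can be done
None
```

All four tools are back on their own boards, centred to within about 1 mm by the wrist camera, with both punches upright and the paste dish untouched; I handed the job in at about 38 s.

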